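Post a spent battery through the spring flap of the shed's battery box

TASK

Post the spent blue battery into the grey battery box: press the yellow paddle down with one finger so that the spring flap swings open, and while that finger keeps it open, push the battery along the deck and through the mouth with the other finger until it drops inside. Then let the flap spring shut. Only push: do not lift the battery, and leave the other things on the shelf where they are.

Things in the scene. Friction and masses are not known exactly. Their poses are not given: they have to be found in the camera images.
- bin: Grey battery box, fixed. Origin on the shelf (z = 0) under the flap's axle, mid lane; +x = posting direction (into the box), +y = side with the paddle. The box spans x = -24 to +129, y = -44 to +44 mm; floor 4 mm up; side cheeks (from x = -20 mm on) and clear cover and upper back (from x = +6 mm on) reach z = 161 mm. In front of it, at -x, the loading deck sticks out.
- deck_end (a point): Inner end of the deck, on its top, mid lane: x = -20, y = 0, z = 95 mm in the box frame (same axes). The deck is a level tongue from x = -165 to -20 mm, 76 mm wide, with two black guide rails 8 mm high; lane between them 62 mm wide (y = -31 to +31 mm). Past this end the box is open down to its floor.
- axle (a point): Mid point of the flap's axle, which lies along y: x = 0, z = 145 mm in the box frame (50 mm above the deck's level). The mouth, 80 mm wide, lies under it.
- flap_angle (a joint): Angle of the yellow flap, rad: 0 = shut, hanging over the mouth (74 mm wide, lower edge 49 mm under the axle); grows as it swings inward (+x) and up, at most 1.45. A light spring shuts it (0.06 to 0.18 N m: about 1 N on the paddle's end, 2 to 5 N near the axle).
- flap: The yellow flap with its paddle. Origin on the axle at mid lane; axes as the box's while shut. Paddle: a bar outside the box at its +y side, 145 mm long, 28 wide (y = 54 to 82 mm), 5 thick, from the axle towards -x, rising at 20 degrees while shut (free end x = -136 mm, 50 mm above the axle). Pressed down, it opens the flap; space under it is free, a finger may slide along it.
- battery_center (a point): Centre of the flat blue battery, 70 x 44 x 24 mm (x, y, z; x = its length, near the posting direction), about 150 g, lying loose on the deck in the lane with its centre 107 mm over the shelf. Front end has a black band and two brass strips. It tips off the deck into the box once its centre is past the deck's end.
- saucer: White ceramic saucer, 116 mm across, 18 mm high, loose on the shelf; origin under its centre. To be left alone.
- nozzle: Green plastic spray nozzle lying on the shelf, about 80 x 100 x 38 mm; origin under its barrel. To be left alone.
- fork: Hand fork with a wooden handle and three steel tines, 300 mm long, 70 mm wide, 24 mm high; origin beneath it near its middle, x along the tines. To be left alone.
- pump: Aluminium bike pump lying on the shelf, 275 mm long, 90 mm over its handle, 34 mm high; origin beneath it near its middle. To be left alone.
Things that resemble listed ones, but are neither listed nor needed, are in the scene too. Of the things that look like the part that bears battery_center, the largest one is meant.

How it is judged:
On the way, in this order (a step that is already met when the one before it is completed fails the run):
1. a finger presses the paddle and holds the flap open while the battery is still outside on the deck (value of joint flap_angle above 0.45 rad and contact force between the fingers and flap above 0.15 N and x of battery_center in the frame of bin below -0.03 m and z of battery_center in the frame of bin above 0.1 m), for 0.1 s.
2. the battery goes through the mouth while a finger still holds the flap open by its paddle (value of joint flap_angle above 0.45 rad and contact force between the fingers and flap above 0.1 N and x of battery_center in the frame of bin above -0.018 m), for 0.02 s.
At the end, for the whole second after the job is handed in: The battery lies at rest inside the box (its centre within the box's walls and less than 70 mm above the shelf) and the flap is shut (within 0.08 rad) (x of battery_center in the frame of bin between -0.02 and 0.125 m and y of battery_center in the frame of bin between -0.04 and 0.04 m and z of battery_center in the frame of bin below 0.07 m and value of joint flap_angle below 0.08 rad and linear speed of battery below 0.03 m/s); the robot touches nothing.
It fails at once if the battery is lifted (its centre more than 15 mm above its height on the deck) (z of battery_center in the frame of bin above 0.122 m).
It fails at once if another thing on the shelf is moved by more than 20 mm (distance of any of saucer, nozzle, fork, pump from where it was at the start of the episode above 0.02 m).
It also fails if it takes over 35 s, if anything falls off the work surface, if the arm or the gripper's body presses on something with over 40 N, if the wrist force passes 120 N, or if a joint passes its speed limit or range.

ROBOT

A 6-joint arm with a two-finger parallel gripper is mounted at the origin on the work surface. World frame = base frame: x ahead of the robot, y to its left, z up, the work surface at z = 0. Lengths are in m, angles in rad, forces in N, time in s.
With the tool pointing down it reaches from about 0.275 to 1 m from the base axis. Payload 8.4 kg.
Tool frame: the origin (TCP) lies between the finger pads; the fingertips stand 22 mm ahead of it and the grasp point (between the pads) lies 3 mm ahead of it; z points along the fingers, y is the direction in which the jaws open and shut (so a half turn about z gives the same grasp; the last joint's range is limited). The gripper opens to 85 mm and grips with 20 to 120 N. Pads are 22 mm wide; open, the fingers measure 114 mm over their backs; the gripper's body (76 mm by 85 mm) begins 54 mm behind the grasp point. The pads swing forward as they close: fully open they stand 13 mm farther back than shut.
Start: joints at [-1.271, 0.353, 1.633, -0, 1.155, -0.002], TCP at [0.186, -0.597, 0.253] pointing down, gripper open.
Joint ranges: [-2.63, 2.63], [-0.92, 2.1], [0.06, 2.66], [-1.3, 4.44], [0, 2.69], [-3.02, 3.02]. Speed limits (rad/s): [2.22, 2.22, 2.79, 3.14, 3.14, 3.14].

INTERFACE

Orientations are given as a rotation vector (axis times angle).
In Python, from station import state, cams, env gives the robot as it stands.
- The arm moves only by the tool servo_tool, never from a script. Its argument "plan" is a list of rows, each a list of 5 numbers: the shift along the tool's x, y, z in units of 40 mm (1.0 is 40 mm), then the turn about the tool's z in units of 5 degrees (1.0 is 5 degrees), then the closure in counts, from 0 (fully open) to 255 (shut). A call has 1 to 12 rows; each row is the pose to reach, as a shift and turn from the pose measured when the call began, along the tool's axes at that moment; what a row does not reach only later rows make up. A row lasts 1/12 s, in which the tool goes at most 41.7 mm and 7.16 degrees, less where a joint would pass 70% of its speed; a pose out of reach is approached as far as the arm can. A call with a gripper value outside its range is refused whole. The fingers move at their own pace and stop on an object; the grip force is fixed at half the most. Time passes only in rows, so rows that repeat a pose let the fingers close. It gives the time, the measured TCP pose, the force and the opening at its end, in the units of the state.
- state(): the state, without advancing time (a new reading comes with each control period).
- cams.read_camera(name): name is "side" or "top" or "wrist"; returns a dict with "image" (480x640x3 uint8, blue, green, red), "camera_matrix" (3x3 intrinsics, pixels), "rvec" (rotation vector, rad) and "tvec" (3), from world to camera coordinates, as OpenCV has them. Camera axes: x right, y down, z forward; pixel columns grow to the right and rows downward; lengths in m; the calibration is good to about 2 mm. The wrist camera is an equidistant fisheye: a pixel r from the principal point sees the ray r / f radians off the axis. A picture is of the moment at which its call begins. There is no depth.
- env.hand_in(): hands the job in, once; it reports no verdict.
The state is a dict: "time_s": time; "q": joint angles; "qvel": joint speeds; "tau": joint torques, N m; "tool_pos": TCP position; "eef_rot": TCP orientation; "force": force on the tool from outside, world axes, zero at the start; "ft_torque": the same for the moment, N m; "opening": finger opening in m.
Only numpy, scipy, OpenCV 4.12 (cv2) and the standard library are available. Lean on these libraries where they do the work, as an engineer would, in place of code of your own. Each camera call takes 0.05 s, during which the arm holds its last target.

## Working session

There is one attempt and no reset: what is moved stays moved. The work goes in short steps, Python scripts to look and compute and a tool call to move; the robot and the scene stay as the last step left them, time stands still between calls to the robot, and variables do not carry over. Pictures are saved under pics/ and viewed, and the job is handed in when it is done.

Besides the shell and the picture viewer there is one more tool, called after "Call:" in YAML: its name, and indented under it one key for each argument. servo_tool: Moves the arm, as the interface text tells. Its arguments: {"type":"object","properties":{"plan":{"type":"array"}},"required":["plan"]}

```bash
ls; mkdir -p pics; python3 - <<'E'
from station import state,cams,env
import cv2
s=state();print(s)
for n in ["side","top","wrist"]:
    c=cams.read_camera(n);cv2.imwrite(f"pics/{n}0.png",c["image"]);print(n,c["camera_matrix"].tolist(),c["rvec"],c["tvec"])
E
```

```text
pics
{'time_s': 0.0, 'q': array([-1.27138806e+00,  3.53618630e-01,  1.63411775e+00, -6.41920251e-06,
        1.15518390e+00, -2.43729985e-03]), 'qvel': array([3.57514209e-05, 2.47285837e-04, 2.40680120e-03, 1.50112814e-03,
       1.72351028e-04, 2.99880406e-04]), 'tau': array([-2.93972858e-03, -6.05258131e+01, -3.42070270e+01, -2.01999760e-04,
        9.50241432e-03,  2.65224941e-05]), 'tool_pos': array([ 0.18565094, -0.5963402 ,  0.2525871 ]), 'eef_rot': array([-3.10458355e+00, -4.72146735e-01,  3.17507697e-04]), 'force': array([ 0.50099286,  0.28866023, -0.50535606]), 'ft_torque': array([ 0.01616313, -0.02062548, -0.03944036]), 'opening': 0.08543114289667493}
side [[563.3812029082922, 0.0, 315.4124614879623], [0.0, 563.3812029082922, 241.42111410400125], [0.0, 0.0, 1.0]] [ 0.68432551 -2.522276    1.2399074 ] [0.45665091 0.23330746 1.01779367]
top [[482.3563545176536, 0.0, 326.41134876585903], [0.0, 482.3563545176536, 239.02249614990848], [0.0, 0.0, 1.0]] [ 1.99097222 -2.23496668  0.23080346] [0.0597514  0.53342107 0.9788217 ]
wrist [[371.64829954431775, 0.0, 318.54319528280814], [0.0, 371.64829954431775, 237.98053405198777], [0.0, 0.0, 1.0]] [-2.3519211   1.73052533  0.23097998] [-0.6252409  -0.03350257  0.37799634]
```

View pics/side0.png

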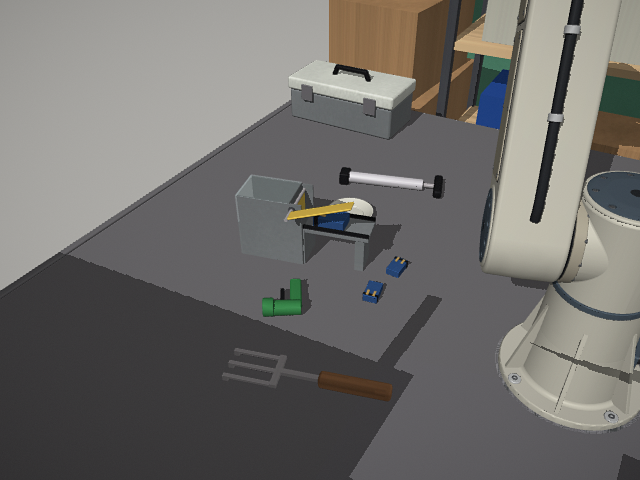

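View pics/top0.png

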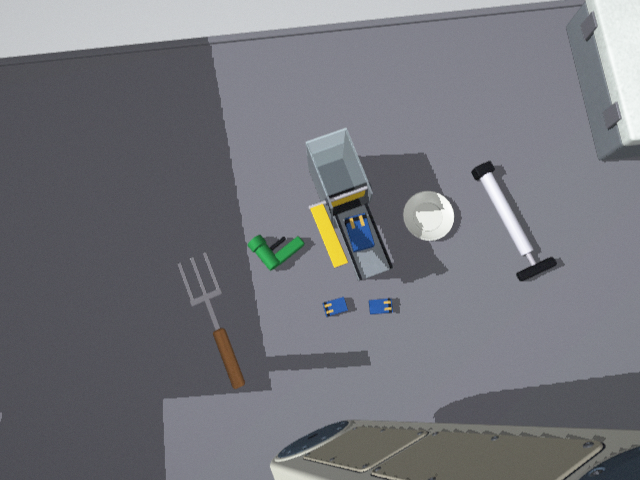

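View pics/wrist0.png

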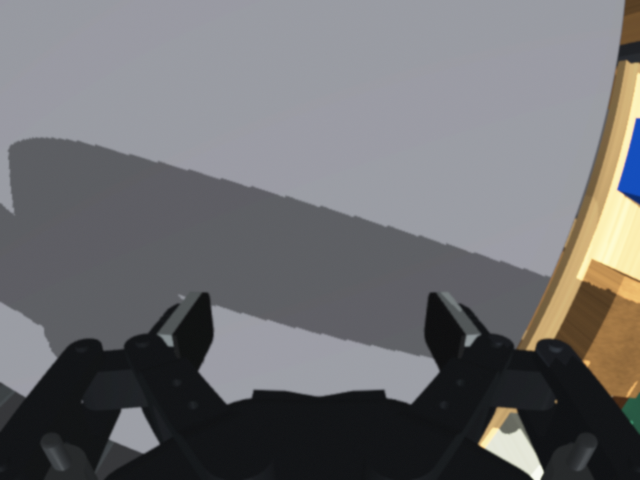

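Blue candidates in the top view are the large one on the deck (359,234) and two small ones on the shelf (335,307) and (381,306). I choose the deck one, since it is the largest and lies in the lane. Next is a close crop to check it.

```bash
cat > h.py <<'E'
import numpy as np,cv2
from scipy.spatial.transform import Rotation as R
def ray(c,px):
    K=c["camera_matrix"];Rm=cv2.Rodrigues(np.array(c["rvec"],float))[0];t=np.array(c["tvec"],float).ravel()
    d=np.linalg.inv(K)@np.array([px[0],px[1],1.]);return -Rm.T@t,Rm.T@d
def onz(c,px,z):
    o,d=ray(c,px);return o+d*(z-o[2])/d[2]
def proj(c,P):
    return cv2.projectPoints(np.array(P,float).reshape(-1,3),np.array(c["rvec"],float),np.array(c["tvec"],float),c["camera_matrix"],None)[0].reshape(-1,2)
E
python3 - <<'E'
import cv2
a=cv2.imread("pics/top0.png")[120:290,290:410];cv2.imwrite("pics/topc.png",cv2.resize(a,None,fx=3.5,fy=3.5,interpolation=cv2.INTER_CUBIC))
a=cv2.imread("pics/side0.png")[165:275,225:385];cv2.imwrite("pics/sidec.png",cv2.resize(a,None,fx=5,fy=5,interpolation=cv2.INTER_CUBIC))
E
```

```text
(no output)
```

View pics/topc.png

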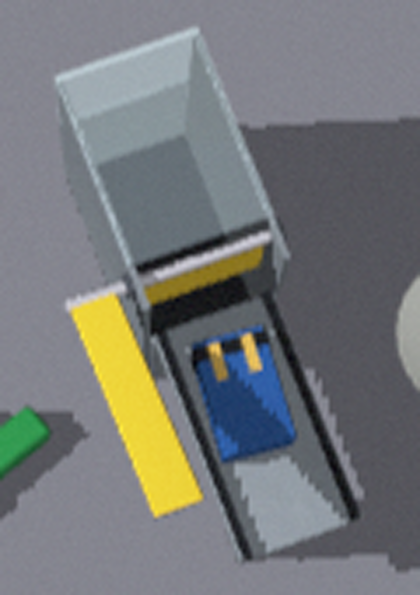

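View pics/sidec.png

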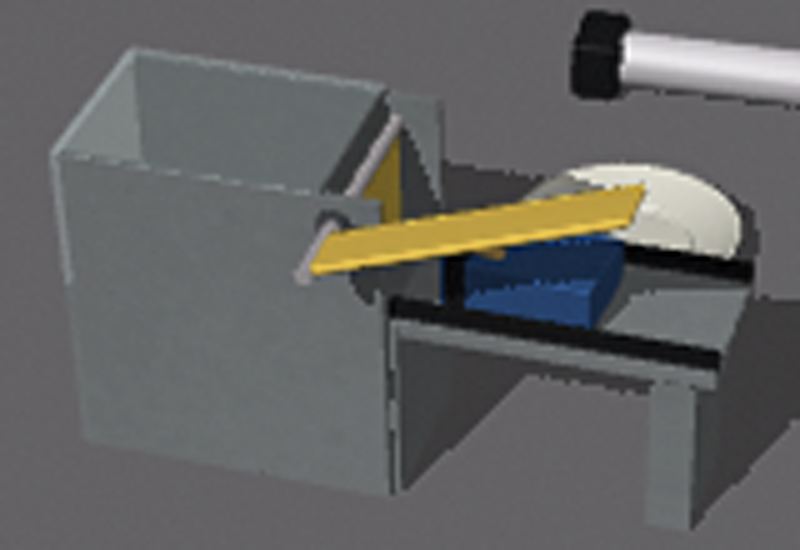

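```bash
python3 - <<'E'
from h import *
from station import cams
from scipy.optimize import least_squares
c=cams.read_camera("top");cs=cams.read_camera("side")
f=lambda p:(p[0]/3.5+290-.36,p[1]/3.5+120-.36)
g=lambda p:(p[0]/5+225-.4,p[1]/5+165-.4)
pts=[((58,78),(.129,.044,.161)),((197,30),(.129,-.044,.161)),((245,560),(-.165,.038,.103)),((355,517),(-.165,-.038,.103)),((155,516),(-.136,.082,.195)),((200,498),(-.136,.054,.195))]
sp=[((50,150),(.129,.044,.161)),((137,50),(.129,-.044,.161)),((720,355),(-.165,.038,.103)),((752,262),(-.165,-.038,.103))]
def T(v,P):
    a=v[2];return np.array([v[0]+np.cos(a)*P[0]-np.sin(a)*P[1],v[1]+np.sin(a)*P[0]+np.cos(a)*P[1],P[2]])
def res(v): return np.concatenate([proj(c,T(v,P))[0]-f(p) for p,P in pts]+[proj(cs,T(v,P))[0]-g(p) for p,P in sp])
w=onz(c,f((200,300)),.1);b=onz(c,f((58,78)),.161);d=onz(c,f((245,560)),.103)
a0=np.arctan2(*(b-d)[1::-1])
r=least_squares(res,[w[0],w[1],a0]);print(r.x,np.degrees(r.x[2]));print(r.fun.reshape(-1,2).round(1))
a=r.x[2]
for p in [(190,348),(267,328),(222,460),(297,440)]:
    q=onz(c,f(p),.119)-[r.x[0],r.x[1],0];print((np.cos(a)*q[0]+np.sin(a)*q[1])*1e3,(-np.sin(a)*q[0]+np.cos(a)*q[1])*1e3)
np.save("pose.npy",r.x)
E
```

```text
[ 0.60419165 -0.05373126  0.23412464] 13.414353512926551
[[-0.8 -1. ]
 [ 0.6 -1.3]
 [-1.2  0.9]
 [ 2.6  0.3]
 [-0.5  0.6]
 [ 1.   0.6]
 [-0.3 -0.3]
 [-1.8 -0.6]
 [-0.5  1.8]
 [ 1.1  0.3]]
-39.505334156456605 22.854286371821622
-43.60829767914184 -23.338817467223638
-107.5860297736075 28.718283023989997
-111.4022282243123 -15.739366890933484
```

Crop check: the blue block on the deck has the black band and two brass strips facing the mouth. In box coordinates its centre is about (-75, +3) mm. Box pose: (0.604, -0.054), yaw 13.4°.

```bash
cat >> h.py <<'E'
def plan(binxy,z,yawalign=True):
    from station import state
    s=state();v=np.load("pose.npy");a=v[2]
    W=np.array([v[0]+np.cos(a)*binxy[0]-np.sin(a)*binxy[1],v[1]+np.sin(a)*binxy[0]+np.cos(a)*binxy[1],z])
    Rt=R.from_rotvec(s["eef_rot"]).as_matrix();d=Rt.T@(W-s["tool_pos"])/.04
    yaw=np.degrees(np.arctan2(Rt[1,0],Rt[0,0]));tb=np.array(s["tool_pos"])-[v[0],v[1],0]
    print("units",d.round(3),"turn",round((yaw-np.degrees(a))/5,3),"| tcp in bin mm",[round(1e3*(np.cos(a)*tb[0]+np.sin(a)*tb[1]),1),round(1e3*(-np.sin(a)*tb[0]+np.cos(a)*tb[1]),1),round(1e3*tb[2],1)],"F",np.round(s["force"],2),"op",s["opening"],"t",s["time_s"],"tz",Rt[:,2].round(3))
E
python3 -c "
from h import *
plan((-.128,.0355),.2526)"
```

```text
units [ 10.89  -10.95    0.016] turn 0.775 | tcp in bin mm [np.float64(-533.0), np.float64(-430.9), np.float64(252.9)] F [0.56 0.57 0.16] op 0.08515028288101627 t 0.25 tz [-0.     0.001 -1.   ]
```

Call:
servo_tool:
  plan:
    - [0.7, -0.7, -0.3, 0.2, 60]
    - [1.4, -1.4, -0.5, 0.4, 110]
    - [2.1, -2.1, -0.5, 0.6, 110]
    - [2.8, -2.8, -0.5, 0.775, 110]
    - [3.5, -3.5, -0.5, 0.775, 110]
    - [4.2, -4.2, -0.5, 0.775, 110]
    - [4.9, -4.9, -0.5, 0.775, 110]
    - [5.6, -5.6, -0.5, 0.775, 110]
    - [6.3, -6.3, -0.5, 0.775, 110]
    - [7.0, -7.0, -0.5, 0.775, 110]
    - [7.6, -7.6, -0.5, 0.775, 110]
    - [8.0, -8.0, -0.5, 0.775, 110]

```text
time_s: 1.25
tool_pos: [0.397, -0.1933, 0.2733]
eef_rot: [-3.119, -0.369, -0.001]
force: [0.7, -0.5, 0.2]
opening: 0.0487
```

```bash
python3 -c "
from h import *
plan((-.13,.0355),.2626)"
```

```text
units [ 2.602 -3.076  0.273] turn 0.013 | tcp in bin mm [np.float64(-234.0), np.float64(-87.7), np.float64(273.3)] F [ 0.66 -0.53  0.22] op 0.04874703668451685 t 1.25 tz [ 0.     0.001 -1.   ]
```

Call:
servo_tool:
  plan:
    - [0.6, -0.7, 0.1, 0.01, 110]
    - [1.2, -1.4, 0.2, 0.01, 110]
    - [1.8, -2.1, 0.25, 0.01, 110]
    - [2.3, -2.7, 0.25, 0.01, 110]
    - [2.6, -3.08, 0.25, 0.01, 110]
    - [2.6, -3.08, 0.25, 0.01, 110]
    - [2.6, -3.08, 0.25, 0.01, 110]

```text
time_s: 1.83
tool_pos: [0.4695, -0.0486, 0.2634]
eef_rot: [-3.119, -0.371, -0.0]
force: [-0.4, 0.1, -0.6]
opening: 0.0486
```

```bash
python3 -c "
from h import *
plan((-.13,.0355),.18)
from station import cams
s=cams.read_camera('side')['image'];w=cams.read_camera('wrist')['image'];t=cams.read_camera('top')['image']
cv2.imwrite('pics/s1.png',cv2.resize(s[120:280,220:420],None,fx=4,fy=3.75,interpolation=2));cv2.imwrite('pics/w1.png',w)
cv2.imwrite('pics/t1.png',t)
"
```

```text
units [-0.004  0.021  2.085] turn 0.032 | tcp in bin mm [np.float64(-129.8), np.float64(36.3), np.float64(263.4)] F [-0.37  0.08 -0.63] op 0.04863252468000074 t 1.8333 tz [ 0.     0.001 -1.   ]
```

View pics/s1.png

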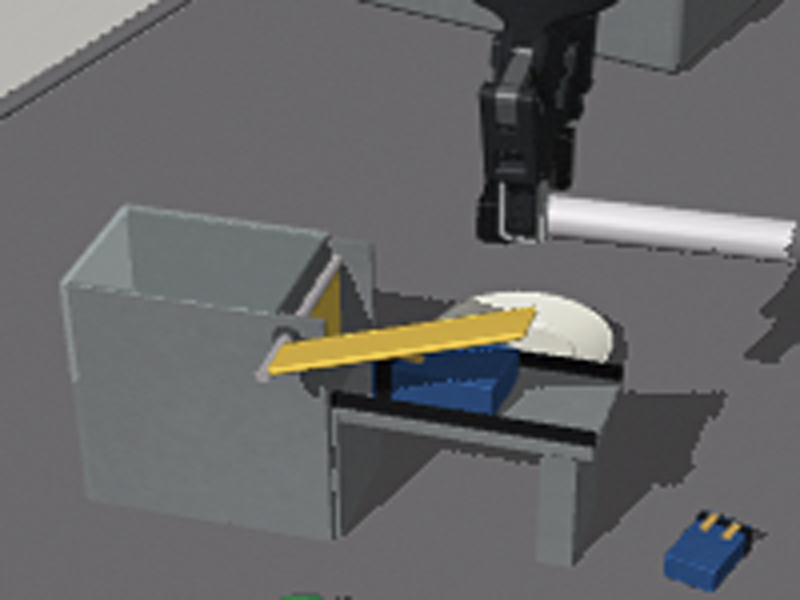

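View pics/w1.png

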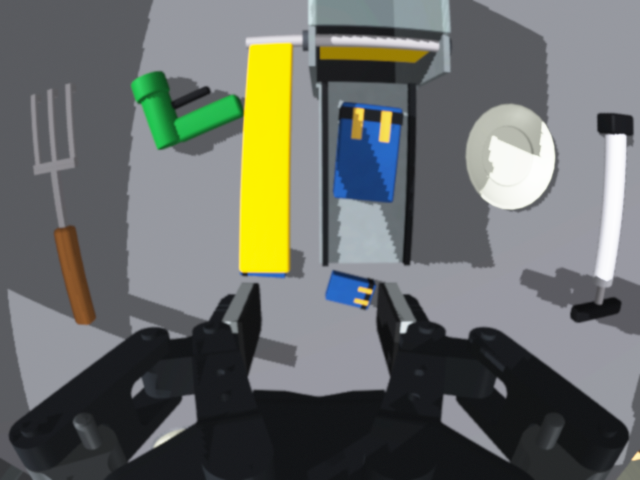

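View pics/t1.png

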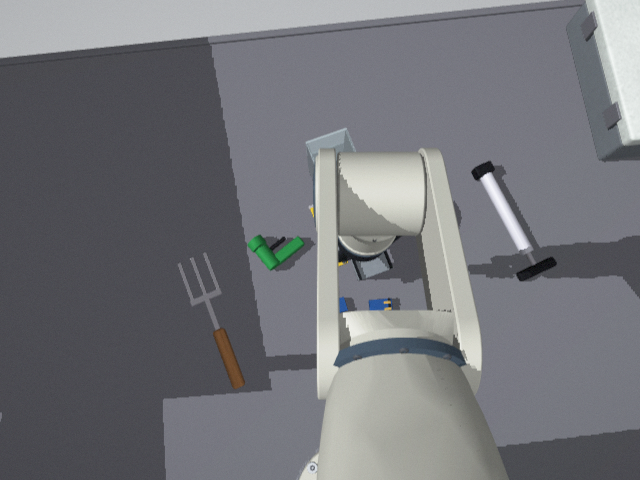

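```bash
cat >> h.py <<'E'
def toW(P):
    v=np.load("pose.npy");a=v[2];P=np.asarray(P,float).reshape(-1,3)
    return np.c_[v[0]+np.cos(a)*P[:,0]-np.sin(a)*P[:,1],v[1]+np.sin(a)*P[:,0]+np.cos(a)*P[:,1],P[:,2]]
def toB(W):
    v=np.load("pose.npy");a=v[2];q=np.asarray(W,float)-[v[0],v[1],0]
    return np.array([np.cos(a)*q[0]+np.sin(a)*q[1],-np.sin(a)*q[0]+np.cos(a)*q[1],q[2]])
def wz(c,px,z):
    K=c["camera_matrix"];Rm=cv2.Rodrigues(np.array(c["rvec"],float))[0];t=np.array(c["tvec"],float).ravel()
    p=cv2.fisheye.undistortPoints(np.array([[px]],float),K,np.zeros(4))[0,0]
    o=-Rm.T@t;d=Rm.T@np.array([p[0],p[1],1]);return o+d*(z-o[2])/d[2]
E
python3 -c "
from h import *
from station import cams
c=cams.read_camera('side')
for x in (-.141,-.13,-.119):
  for z in (.23,.24,.25,.26): print(x,z,proj(c,toW((x,.067,z))).round(1))
w=cams.read_camera('wrist')
for n,p,z in [('bat rearL',(334,196),.119),('rearR',(393,200),.119),('frontL',(342,102),.119),('frontR',(403,107),.119),('pad nearL',(240,271),.195),('padnearR',(289,273),.195),('railL',(325,265),.103),('railR',(407,264),.103),('boxR',(449,10),.161),('axleL',(247,41),.145)]: print(n,(toB(wz(w,p,z))*1e3).round(1))
"
```

```text
-0.141 0.23 [[355.2 191.2]]
-0.141 0.24 [[355.3 186.7]]
-0.141 0.25 [[355.5 182.2]]
-0.141 0.26 [[355.6 177.6]]
-0.13 0.23 [[349.6 190.3]]
-0.13 0.24 [[349.7 185.9]]
-0.13 0.25 [[349.9 181.4]]
-0.13 0.26 [[350.  176.8]]
-0.119 0.23 [[344.1 189.5]]
-0.119 0.24 [[344.2 185. ]]
-0.119 0.25 [[344.3 180.5]]
-0.119 0.26 [[344.3 176. ]]
bat rearL [-104.5   23.   119. ]
rearR [-107.1  -20.3  119. ]
frontL [-36.9  17.6 119. ]
frontR [-39.  -26.2 119. ]
pad nearL [-134.    77.3  195. ]
padnearR [-135.    50.2  195. ]
railL [-162.5   29.   103. ]
railR [-162.1  -38.   103. ]
boxR [ 23.3 -47.6 161. ]
axleL [  2.7  80.1 145. ]
```

Call:
servo_tool:
  plan:
    - [0, 0.05, 0.5, 0.03, 110]
    - [0, 0.05, 1.0, 0.03, 110]
    - [0, 0.05, 1.3, 0.03, 110]
    - [0, 0.05, 1.6, 0.03, 110]
    - [0, 0.05, 1.9, 0.03, 110]
    - [0, 0.05, 2.2, 0.03, 110]
    - [0, 0.05, 2.5, 0.03, 110]
    - [0, 0.05, 2.8, 0.03, 110]
    - [0, 0.05, 3.05, 0.03, 110]
    - [0, 0.05, 3.25, 0.03, 110]
    - [0, 0.05, 3.4, 0.03, 110]
    - [0, 0.05, 3.4, 0.03, 110]

```text
time_s: 3.08
tool_pos: [0.4689, -0.0522, 0.1266]
eef_rot: [-3.12, -0.36, 0.002]
force: [-0.8, -0.7, 1.7]
opening: 0.0483
```

```bash
python3 -c "
from h import *
plan((-.13,.034),.122)
from station import cams
s=cams.read_camera('side')['image'];w=cams.read_camera('wrist')['image']
cv2.imwrite('pics/s2.png',cv2.resize(s[140:290,220:420],None,fx=4,fy=4,interpolation=2));cv2.imwrite('pics/w2.png',w)
"
```

```text
units [ 0.031 -0.029  0.115] turn -0.047 | tcp in bin mm [np.float64(-131.2), np.float64(32.9), np.float64(126.6)] F [-0.85 -0.67  1.68] op 0.048344859418624285 t 3.0833 tz [-0.001  0.001 -1.   ]
```

View pics/s2.png

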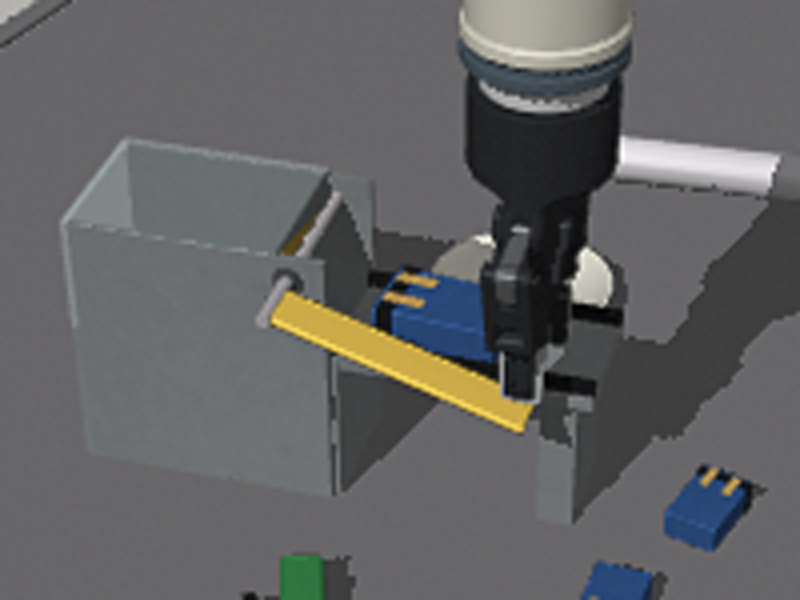

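View pics/w2.png

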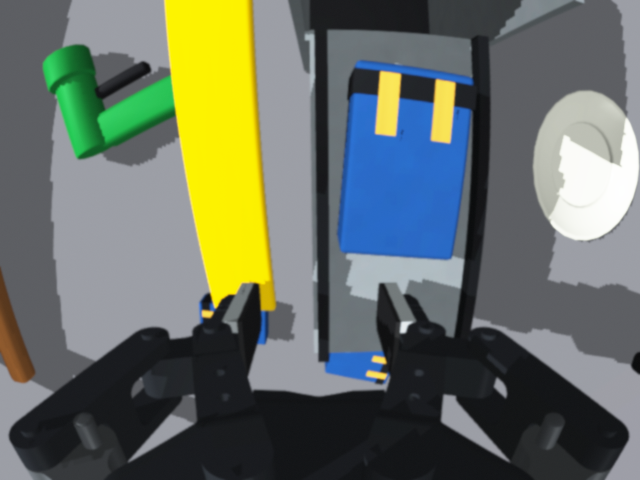

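The flap is held open at about 39°, and the battery finger sits behind the middle of the battery. Now the push.

Call:
servo_tool:
  plan:
    - [0.05, -0.02, 0.08, -0.05, 110]
    - [0.2, -0.02, 0.08, -0.05, 110]
    - [0.32, -0.02, 0.08, -0.05, 110]
    - [0.44, -0.02, 0.08, -0.05, 110]
    - [0.56, -0.02, 0.08, -0.05, 110]
    - [0.68, -0.02, 0.08, -0.05, 110]
    - [0.8, -0.02, 0.08, -0.05, 110]
    - [0.9, -0.02, 0.08, -0.05, 110]
    - [1.0, -0.02, 0.08, -0.05, 110]
    - [1.1, -0.02, 0.08, -0.05, 110]
    - [1.2, -0.02, 0.08, -0.05, 110]

```text
time_s: 4.1
tool_pos: [0.5159, -0.0403, 0.1243]
eef_rot: [-3.119, -0.368, 0.001]
force: [-4.4, 0.0, 3.9]
opening: 0.0487
```

```bash
python3 -c "
from h import *
plan((-.055,.034),.123)
from station import cams
s=cams.read_camera('side')['image'];w=cams.read_camera('wrist')['image']
cv2.imwrite('pics/s3.png',cv2.resize(s[140:290,220:420],None,fx=4,fy=4,interpolation=2));cv2.imwrite('pics/w3.png',w)
"
```

```text
units [ 0.694 -0.011  0.031] turn 0.007 | tcp in bin mm [np.float64(-82.8), np.float64(33.5), np.float64(124.3)] F [-4.42  0.02  3.88] op 0.04870298671335514 t 4.1 tz [-0.001  0.001 -1.   ]
```

View pics/s3.png

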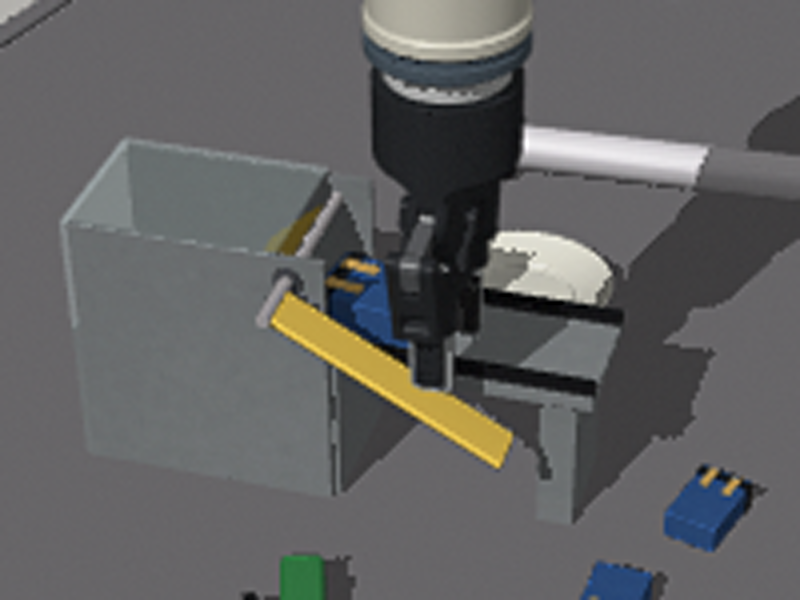

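View pics/w3.png

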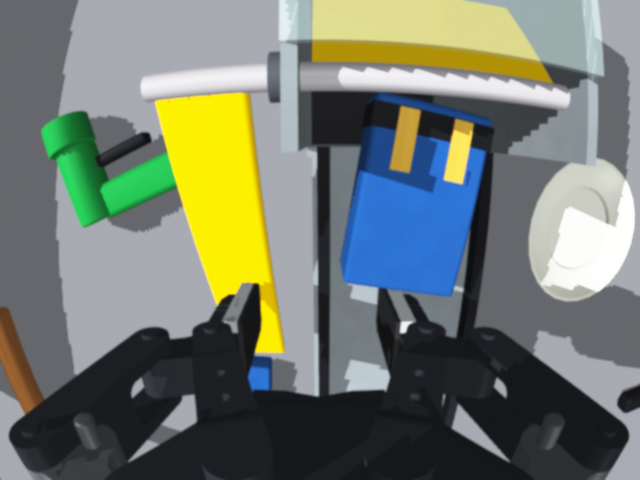

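The battery front is under the axle, slightly yawed toward the right rail, with the flap held at about 50°. I continue with a slight right bias.

Call:
servo_tool:
  plan:
    - [0.1, 0.05, 0.03, 0, 110]
    - [0.2, 0.07, 0.03, 0, 110]
    - [0.3, 0.07, 0.03, 0, 110]
    - [0.4, 0.07, 0.03, 0, 110]
    - [0.5, 0.07, 0.03, 0, 110]
    - [0.57, 0.07, 0.03, 0, 110]
    - [0.64, 0.07, 0.03, 0, 110]
    - [0.7, 0.07, 0.03, 0, 110]
    - [0.7, 0.07, 0.03, 0, 110]

```text
time_s: 4.95
tool_pos: [0.5452, -0.0363, 0.1232]
eef_rot: [-3.119, -0.368, -0.002]
force: [-2.8, -0.6, -0.5]
opening: 0.0489
```

```bash
python3 -c "
from h import *
plan((-.055,.034),.123)
from station import cams
s=cams.read_camera('side')['image'];w=cams.read_camera('wrist')['image']
cv2.imwrite('pics/s4.png',cv2.resize(s[140:290,220:420],None,fx=4,fy=4,interpolation=2));cv2.imwrite('pics/w4.png',w)
"
```

```text
units [-0.041 -0.084  0.004] turn 0.01 | tcp in bin mm [np.float64(-53.4), np.float64(30.6), np.float64(123.2)] F [-2.77 -0.65 -0.52] op 0.04888302909611152 t 4.95 tz [ 0.001  0.001 -1.   ]
```

View pics/s4.png

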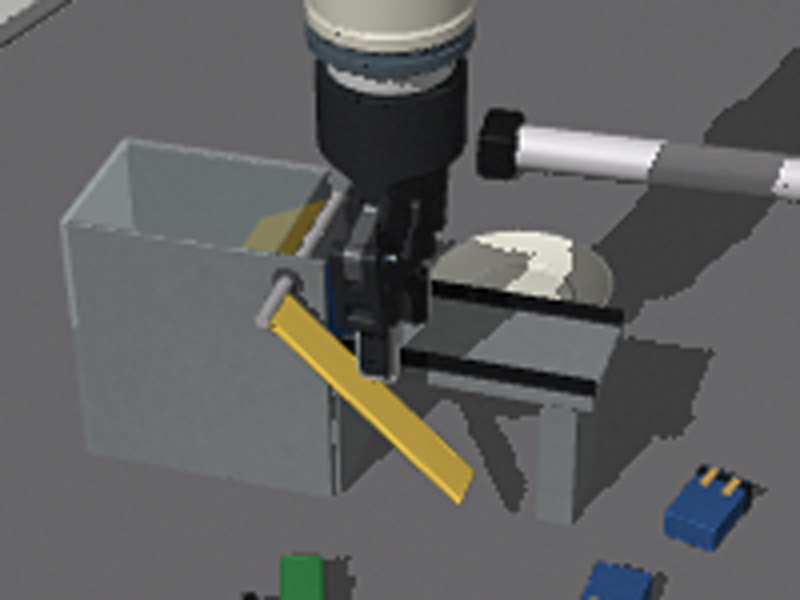

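View pics/w4.png

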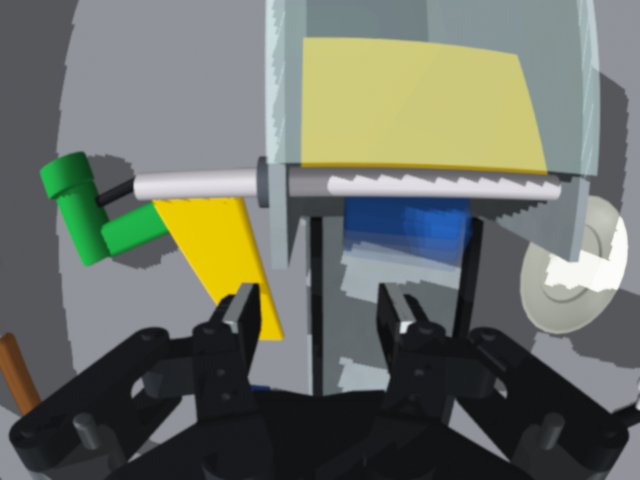

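The battery's rear is moving away from the finger and it looks like it is tipping in. I hold here and look again.

Call:
servo_tool:
  plan:
    - [0, 0, 0, 0, 110]
    - [0, 0, 0, 0, 110]
    - [0, 0, 0, 0, 110]
    - [0, 0, 0, 0, 110]
    - [0, 0, 0, 0, 110]
    - [0, 0, 0, 0, 110]

```text
time_s: 5.55
tool_pos: [0.5452, -0.0363, 0.1233]
eef_rot: [-3.119, -0.368, -0.003]
force: [-1.8, -0.2, 1.4]
opening: 0.0488
```

```bash
python3 -c "
from h import *
plan((-.055,.034),.123)
from station import cams
w=cams.read_camera('wrist')['image']
cv2.imwrite('pics/w5.png',w)
"
```

```text
units [-0.041 -0.084  0.007] turn 0.009 | tcp in bin mm [np.float64(-53.4), np.float64(30.6), np.float64(123.3)] F [-1.82 -0.24  1.41] op 0.048763257940356464 t 5.55 tz [ 0.002  0.001 -1.   ]
```

View pics/w5.png

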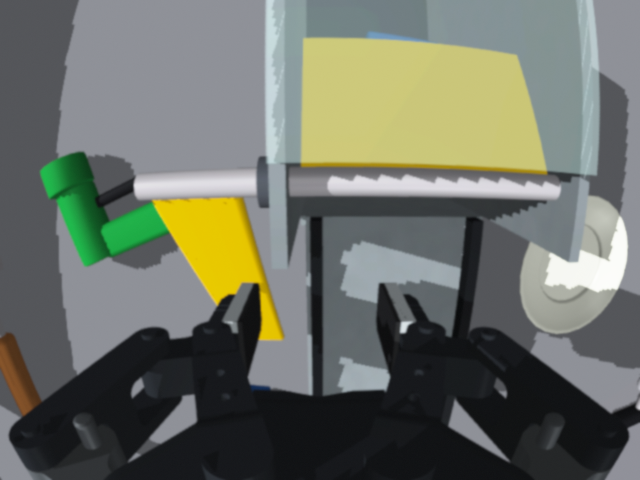

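The battery is inside: the deck is empty and its blue edge shows beyond the flap. Next I back off and rise so the flap springs shut.

Call:
servo_tool:
  plan:
    - [-0.3, 0, 0, 0, 110]
    - [-0.6, 0, 0, 0, 110]
    - [-1.0, 0, 0, 0, 110]
    - [-1.4, 0, -0.1, 0, 110]
    - [-1.8, 0, -0.4, 0, 110]
    - [-1.8, 0, -0.8, 0, 110]
    - [-1.8, 0, -1.2, 0, 110]
    - [-1.8, 0, -1.6, 0, 110]
    - [-1.8, 0, -2.0, 0, 110]
    - [-1.8, 0, -2.4, 0, 110]
    - [-1.8, 0, -3.0, 0, 110]
    - [-1.8, 0, -3.6, 0, 110]

```text
time_s: 6.6
tool_pos: [0.4735, -0.0534, 0.2676]
eef_rot: [-3.119, -0.368, -0.002]
force: [0.5, 0.7, 0.4]
opening: 0.0483
```

Call:
servo_tool:
  plan:
    - [-0.8, 0.8, -0.3, 0, 110]
    - [-1.6, 1.6, -0.5, 0, 110]
    - [-2.4, 2.4, -0.5, 0, 110]
    - [-3.0, 3.2, -0.5, 0, 110]
    - [-3.4, 4.0, -0.5, 0, 110]
    - [-3.8, 4.8, -0.5, 0, 110]
    - [-4.0, 5.6, -0.5, 0, 110]
    - [-4.2, 6.4, -0.5, 0, 110]
    - [-4.2, 6.4, -0.5, 0, 110]
    - [-4.2, 6.4, -0.5, 0, 110]

```text
time_s: 7.43
tool_pos: [0.3684, -0.3424, 0.2867]
eef_rot: [-3.119, -0.363, -0.001]
force: [-0.4, 0.3, 0.2]
opening: 0.0486
```

```bash
python3 -c "
from h import *
plan((-.055,.034),.123)
from station import cams
s=cams.read_camera('side')['image'];t=cams.read_camera('top')['image']
cv2.imwrite('pics/s6.png',s);cv2.imwrite('pics/t6.png',t)
cv2.imwrite('pics/c6.png',cv2.resize(t[120:290,240:480],None,fx=3.3,fy=3.3,interpolation=2))
"
```

```text
units [ 6.013 -6.511  4.106] turn -0.029 | tcp in bin mm [np.float64(-296.4), np.float64(-226.0), np.float64(286.7)] F [-0.44  0.34  0.16] op 0.0485565693945213 t 7.4333 tz [ 0.001  0.001 -1.   ]
```

View pics/s6.png

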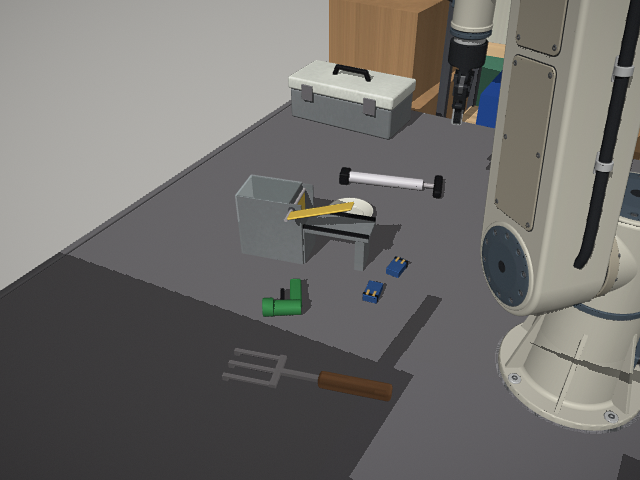

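View pics/c6.png

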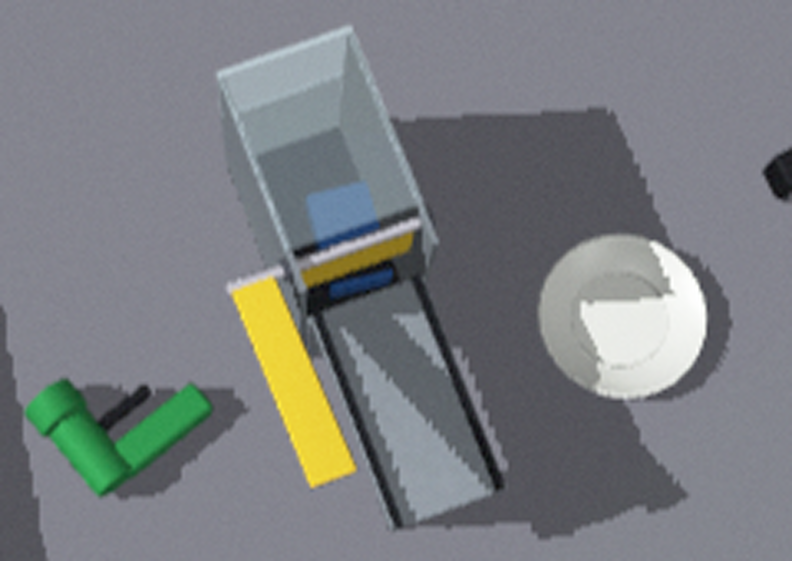

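```bash
python3 -c "
from h import *
from station import cams
c=cams.read_camera('top')
for p in [(308,200),(365,182),(332,293),(396,272)]:
  q=(p[0]/3.3+240-.35,p[1]/3.3+120-.35)
  for z in (.028,.05,.09): print(p,z,(toB(onz(c,q,z))*1e3).round(0))
a=cv2.imread('pics/t6.png')[165:220,310:380];cv2.imwrite('pics/c7.png',cv2.resize(a,None,fx=10,fy=10,interpolation=2))
"
```

```text
(308, 200) 0.028 [74.  4. 28.]
(308, 200) 0.05 [67.  6. 50.]
(308, 200) 0.09 [55. 12. 90.]
(365, 182) 0.028 [ 73. -38.  28.]
(365, 182) 0.05 [ 66. -34.  50.]
(365, 182) 0.09 [ 54. -27.  90.]
(332, 293) 0.028 [ 7. 11. 28.]
(332, 293) 0.05 [ 1. 14. 50.]
(332, 293) 0.09 [-9. 19. 90.]
(396, 272) 0.028 [  6. -35.  28.]
(396, 272) 0.05 [  0. -31.  50.]
(396, 272) 0.09 [-10. -25.  90.]
```

View pics/c7.png

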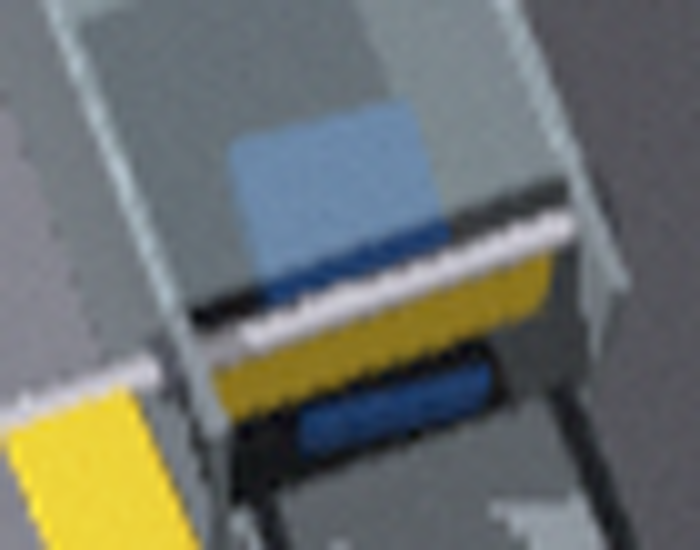

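The blue patch fits a battery lying flat on the box floor: at z = 28 mm it measures 68 x 44 mm with its centre at about (40, -15). The paddle is back at its starting position and the arm is clear.

```bash
python3 -c "
from station import env
print(env.hand_in())"
```

```text
the job is handed in; nothing more can be done
None
```

The battery is in the box and the flap has sprung shut; I handed the job in at about 7.5 s of the 35 s allowed.

**What I did:** One finger pressed the paddle down, holding the flap about 39° open at first and wider as the finger slid toward the axle. The other finger pushed the battery along the deck and through the mouth until it tipped in. I then backed off so the flap could close.

**Last checks:**
- **Battery:** it lies flat on the box floor, centre about (40, -15) mm in the box frame, top about 28 mm above the shelf. I took one picture after it dropped and did not measure its speed separately.
- **Flap:** the paddle is back at its starting place in both the side and top pictures. The flap angle itself was judged by eye.
- **Other things:** the saucer, nozzle, fork and pump look unmoved in the side view, also judged by eye.
- **Arm:** it is clear of everything, with a force reading at noise level (under 0.6 N).

**Disagreement:** the wrist camera put everything about 4 mm further toward -y than the box pose fitted from the side and top views. I aimed between the two, and it made no difference to the result.

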